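# Clamp a cylinder head with a lever bolt

### The job

Secure the cylinder head in its holding fixture: screw the open lever bolt (the one whose lever stands upright) clockwise until its foot is snug on the head, well in touch but not forced, then fold its lever all the way down so that it clamps and stays. Do not crush the head by over-tightening, do not touch the lever that is already shut, and leave the wrench, the can and the ring on the bench alone.

Things in the scene. Friction and masses are not known exactly. Their poses are not given: they have to be found in the camera images.
- fixture: Steel fixture fixed to the bench; origin on the bench, z up. Plate 10 mm thick, x -105 to 125, y -135 to 135 mm. Two posts at local x = 90 mm, 116 mm high, with arms 34 mm wide reaching to -x over the aluminium cylinder head (116 x 220 mm, on rubber packing; its top is 74 to 80 mm up, it differs each time and is not measured). The OPEN lever bolt is vertical, on the left arm at x = 20, y = 75 mm.
- shut_lever: Lever of a second, identical bolt on the right arm, already screwed in and shut, lying level towards fixture -x: a bar 78 mm long from its origin, 10 mm wide, 22 mm high. Origin at its pivot, fixture x = 20, y = -75, 134 mm up; axes as the fixture's. Not to be touched.
- pivot (a point): Lever pivot of the open bolt, on the bolt's axis, about 136 mm up (sinks as it is screwed in). It turns with the bolt: x is level and points the way the lever's tip goes when folded down, y is the pivot axis (across the lever's thickness), z is up. With the bolt snug, the lever folds somewhere from fixture +y over -x to -y; the 80 mm around the bolt there are free above 120 mm.
- lever_mid (a point): Grip point on the open lever, a plain aluminium bar 22 mm wide (along pivot x), 10 mm thick (along pivot y), from 8 to 78 mm beyond the pivot. On its centre line, 55 mm beyond the pivot (so 55 mm above it while open). z runs along the lever to its tip, y across the 10 mm. Gripped from above across the 10 mm it turns the bolt, some 1.5 rad a grasp; then open, turn back, grip again.
- lever_tip (a point): End of the same lever, on its centre line, 78 mm beyond the pivot.
- bolt (a joint): Turn of the open bolt, rad; grows clockwise seen from above: screws it in, 1.91 mm down a rad. Starts at -0.3 to 0.3; its foot touches the head somewhere from 1.1 to 4.2, to be felt. Moving friction 0.35 N m; held still after a small turn the torque is near 0, steady until touch, then grows 0.1 N m (60 N of clamping) a rad. Snug: 0.05 to 0.12 N m above free, 0.4 to 1.2 rad past touch.
- lever (a joint): Fold of the lever, rad: 0 upright (open), 1.57 level (shut, at its stop). Pushed on its back face (pivot -x side) near the tip, which moves along pivot x and down. Its cam presses on: folding takes 3 to 8 N near the tip and adds 45 to 60 N of clamping; past 1.35 rad it is over centre and stays shut. On a loose bolt it folds but does not clamp; on an over-tight one it crushes the head.
- cam: Cam at the root of the open lever, 20 mm in diameter, inside the bolt's fork; origin on the pivot axis, turns with the lever. It carries the clamping force from the bolt's foot (22 mm across, 54 mm below the pivot): the force on it is the clamping force.
- wrench_mid (a point): Bystander: steel wrench 150 mm long lying in front of the fixture; its middle.
- can_mid (a point): Bystander: plain white can, 52 mm in diameter, 150 mm high, standing to the right of the fixture; its centre.
- ring_mid (a point): Bystander: steel valve-seat ring, 38 mm in diameter, 12 mm high, lying to the left of the fixture; its centre.

How it is judged:
On the way, in this order (a step that is already met when the one before it is completed fails the run):
1. the bolt is screwed in until its foot is snug on the head (clamping force over 15 N) with the lever still open (contact force between cam and anything else above 15 N and value of joint lever below 0.35 rad), for 0.2 s.
2. the lever is folded fully down (value of joint lever above 1.47 rad), for 0.2 s.
At the end, for the whole second after the job is handed in: The lever is folded fully shut (past 1.47 rad of 1.57), at rest, and clamps the head with 60 to 165 N (bolt snug before folding, neither loose nor over-tightened) (value of joint lever above 1.47 rad and contact force between cam and anything else between 60 and 165 N and velocity of joint lever below 0.05 rad/s); the robot touches nothing.
It fails at once if the head is crushed: clamping force over 180 N (contact force between cam and anything else above 180 N).
It fails at once if the wrench is disturbed (over 20 mm) (distance of wrench_mid from where it was at the start of the episode above 0.02 m).
It fails at once if the can is disturbed (over 20 mm) (distance of can_mid from where it was at the start of the episode above 0.02 m).
It fails at once if the ring is disturbed (over 20 mm) (distance of ring_mid from where it was at the start of the episode above 0.02 m).
It fails at once if the lever that is already shut is touched (over 2 N) (contact force between any of the fingers, the arm and shut_lever above 2 N).
It also fails if it takes over 72 s, if anything falls off the work surface, if the arm or the gripper's body presses on something with over 40 N, if the wrist force passes 120 N, or if a joint passes its speed limit or range.

### The arm

A 6-joint arm with a two-finger parallel gripper is mounted at the origin on the work surface. World frame = base frame: x ahead of the robot, y to its left, z up, the work surface at z = 0. Lengths are in m, angles in rad, forces in N, time in s.
With the tool pointing down it reaches from about 0.35 to 0.725 m from the base axis. Payload 6 kg.
Tool frame: the origin (TCP) lies midway between the tips of the shut fingers; the grasp point (between the pads) lies env.grip_depth behind it (env.grip_depth is the distance from the TCP to the grasp point, in m); z points along the fingers, y is the direction in which the jaws open and shut (so a half turn about z gives the same grasp; the last joint's range is limited). The gripper opens to 85 mm and grips with 20 to 120 N. Pads are 22 mm wide; open, the fingers measure 114 mm over their backs; the gripper's body (76 mm by 85 mm) begins 54 mm behind the grasp point. The pads swing forward as they close: fully open they stand 13 mm farther back than shut.
Start: joints at [-0.974, 0.04, 0.085, 0, -1.615, -0.334], TCP at [0.156, -0.579, 0.231] pointing down, gripper open.
Joint ranges: [-2.56, 2.56], [-1.29, 2.01], [-1.08, 1.49], [-3.29, 1.98], [-2.81, -0.18], [-2.99, 2.99]. Speed limits (rad/s): [2.57, 2.57, 3.01, 3.14, 3.14, 3.14].

### API

Orientations are given as a unit quaternion [x, y, z, w].
In Python, from cell import env, imaging gives the robot as it stands.
- The arm moves only by the shell command python3 -m jog 'ROWS'. ROWS is JSON, a list of rows, each an object with "xyz": the shift along the tool's x, y, z in cm, a list of three; "delta_rot": the turn, a rotation vector about the tool's x, y, z in degrees, a list of three; "claw": the gripper's target within -1 to 1 (shut at 1, half-way at 0, fully open at -1). A call has 1 to 12 rows; each row shifts and turns the commanded pose from where the row before left it, along the tool's axes as they then stand; what a row does not reach is not made up. A row lasts 1/12 s, in which the tool goes at most 41.7 mm and 7.16 degrees, less where a joint would pass 70% of its speed; a pose out of reach is approached as far as the arm can. A call is refused whole if a number of a shift passes 4.17 or a number of a turn 7.16, either way. A call with a gripper value outside its range is refused whole. The fingers move at their own pace and stop on an object; the grip force is fixed at half the most. Time passes only in rows, so rows that do not move let the fingers close. It gives the time, the measured TCP pose, the force and the opening at its end, in the units of the state.
- env.observe(): the state, without advancing time (a new reading comes with each control period).
- imaging.snapshot(name): name is "scene" or "top" or "wrist"; returns a dict with "frame" (400x640x3 uint8, blue, green, red), "range_z" (400x640 float32, m along the optical axis (not along the pixel's ray), 0 where there is no reading), "vfov" (degrees; the focal length in pixels is half the picture's height over the tangent of half this angle, whatever the lens; pixels are square), "cx", "cy" (the principal point, pixels), "R" (3x3) and "t" (3): a world point X has camera coordinates R X + t; the wrist camera has in their place "tool_from_camera" (4x4, takes a point from camera to tool coordinates, whose origin is the TCP and whose axes are the flange's). Camera axes: x right, y down, z forward; pixel columns grow to the right and rows downward; lengths in m; the calibration is good to about 2 mm. A picture is of the moment at which its call begins: read the wrist's pose just before it.
- env.sign_off(): hands the job in, once; it reports no verdict.
The state is a dict: "time": time; "joint_positions": joint angles; "dq": joint speeds; "effort": joint torques, N m; "tcp_pos": TCP position; "tool_rot": TCP orientation; "contact_force": force on the tool from outside, world axes, zero at the start; "wrist_torque": the same for the moment, N m; "grip_width": finger opening in m.
Only numpy, scipy, OpenCV 4.12 (cv2) and the standard library are available. Lean on these libraries where they do the work, as an engineer would, in place of code of your own. Each camera call takes 0.05 s, during which the arm holds its last target.

## Working session

There is one attempt and no reset: what is moved stays moved. The work goes in short steps, Python scripts to look and compute and a shell command to move; the robot and the scene stay as the last step left them, time stands still between calls to the robot, and variables do not carry over. Pictures are saved under pics/ and viewed, and the job is handed in when it is done.

```bash
ls; mkdir -p pics; python3 - <<'E'
from cell import env, imaging
import cv2
print(env.observe(), env.grip_depth)
for n in ("scene","top","wrist"):
    s=imaging.snapshot(n); cv2.imwrite(f"pics/{n}0.png",s["frame"])
    print(n,s["vfov"],s["cx"],s["cy"],s.get("R"),s.get("t"),s.get("tool_from_camera"))
E
```

```text
pics
{'time': 0.0, 'joint_positions': array([-9.74273375e-01,  4.08491408e-02,  8.38124442e-02, -4.54179747e-04,
       -1.61547990e+00, -3.33717667e-01]), 'dq': array([-1.17160874e-03,  1.72134518e-03, -2.70912759e-04, -2.10882261e-03,
       -9.83067464e-05,  1.46800531e-03]), 'effort': array([ 2.00447280e-04, -3.68207932e+01,  3.47416770e+01,  6.93191975e+00,
       -5.24375660e-03,  5.97085943e-06]), 'tcp_pos': array([ 0.15588199, -0.57906836,  0.23026046]), 'tool_rot': array([-1.31034632e-01,  9.91377392e-01,  8.70518252e-04, -1.83025203e-04]), 'contact_force': array([ 0.6602292 ,  0.60056251, -0.44813436]), 'wrist_torque': array([-0.0382383 ,  0.03401532, -0.00843282]), 'grip_width': 0.08524823420052141} 0.0187
scene 50.85190485642943 317.26536026444927 205.25398274939042 [[-8.68667504e-01  4.95395189e-01  6.11700949e-04]
 [ 3.79717913e-01  6.66621279e-01 -6.41428388e-01]
 [-3.18168310e-01 -5.56955723e-01 -7.67182670e-01]] [ 0.49265402 -0.12759834  1.09906102] None
top 57.97114071519806 319.53187028726364 208.31347903090665 [[ 0.01670794 -0.99948165  0.02751864]
 [-0.98260809 -0.0215041  -0.18444215]
 [ 0.18493831 -0.02395839 -0.98245805]] [-0.00569584  0.59928675  0.72597343] None
wrist 71.2316463033867 318.37752885135154 198.84816422720206 None None [[ 9.39235400e-04 -9.52356119e-01 -3.04986786e-01  7.67945041e-02]
 [ 9.99999555e-01  9.22953113e-04  1.97565729e-04 -7.56841742e-04]
 [ 9.33355725e-05 -3.04986836e-01  9.52356562e-01 -1.43536111e-01]
 [ 0.00000000e+00  0.00000000e+00  0.00000000e+00  1.00000000e+00]]
```

View pics/scene0.png

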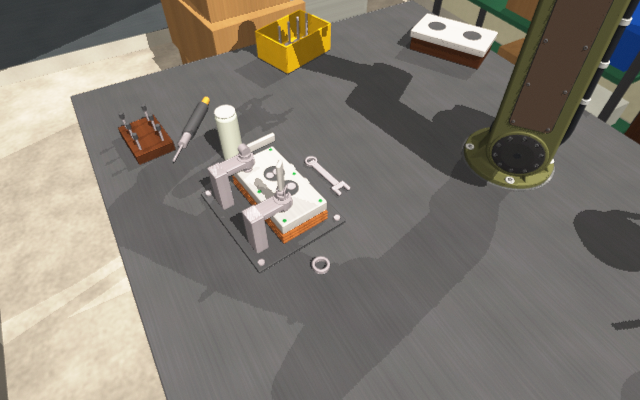

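View pics/top0.png

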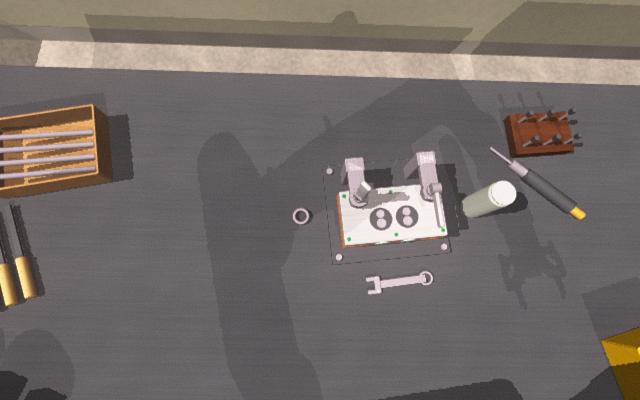

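View pics/wrist0.png

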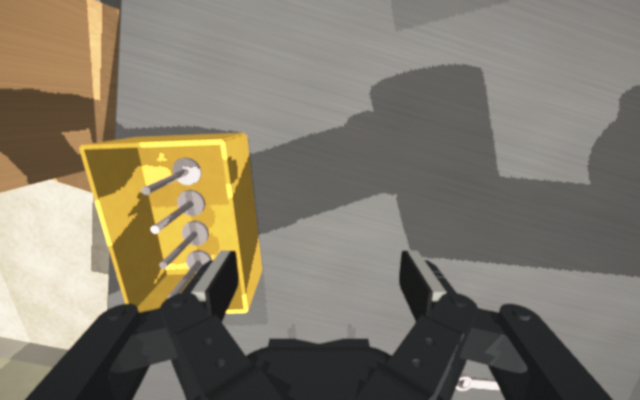

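The scene image shows the fixture mid-table with the upright lever at about (283,185), the ring at (320,265), the wrench at (325,175) and the can at (228,130). In the top image the open lever is at about (362,190) and the shut lever at (437,205). Next I'll turn these into positions.

```bash
cat > h.py <<'E'
from cell import env, imaging
import numpy as np, cv2
from scipy.spatial.transform import Rotation as Ro
def cloud(n):
    o=env.observe(); s=imaging.snapshot(n); d=s["range_z"]; f=200/np.tan(np.radians(s["vfov"]/2))
    v,u=np.mgrid[:400,:640]
    P=np.stack([(u-s["cx"])/f*d,(v-s["cy"])/f*d,d],-1)
    if "R" in s and s["R"] is not None: W=(P-s["t"])@s["R"]
    else:
        T=s["tool_from_camera"]; P=P@T[:3,:3].T+T[:3,3]; W=P@Ro.from_quat(o["tool_rot"]).as_matrix().T+o["tcp_pos"]
    W[d<=0]=np.nan
    return s,W
E
python3 - <<'E'
from h import *
for n,win in (("top",(140,270,290,520)),("scene",(90,290,190,370))):
    s,W=cloud(n); np.save(f"pics/{n}.npy",W)
    a,b,c,d=win
    cv2.imwrite(f"pics/{n}z.png",cv2.resize(s["frame"][a:b,c:d],None,fx=3.2,fy=3,interpolation=cv2.INTER_CUBIC)[:600,:800])
    Q=W[a:b,c:d].reshape(-1,3); Q=Q[np.isfinite(Q).all(1)]
    H=Q[(Q[:,2]>0.123)]
    print(n,len(H)); 
    for lo,hi in ((.122,.13),(.13,.14),(.14,.15),(.15,.17),(.17,.19),(.19,.25)):
        m=H[(H[:,2]>lo)&(H[:,2]<hi)]
        if len(m): print(lo,len(m),m.min(0).round(3),m.max(0).round(3),np.median(m,0).round(3))
for n,px in (("top",[(330,171),(338,257),(444,247),(301,216),(355,170),(427,160)]),("scene",[(262,262),(337,218),(208,193)])):
    W=np.load(f"pics/{n}.npy")
    for u,v in px: print(n,u,v,W[v,u].round(4))
E
```

```text
top 1321
0.122 104 [ 0.553 -0.358  0.123] [ 0.643 -0.058  0.13 ] [ 0.607 -0.222  0.127]
0.13 225 [ 0.552 -0.368  0.13 ] [ 0.645 -0.059  0.14 ] [ 0.605 -0.224  0.136]
0.14 732 [ 0.553 -0.374  0.14 ] [ 0.645 -0.059  0.15 ] [ 0.616 -0.332  0.147]
0.15 122 [ 0.598 -0.371  0.15 ] [ 0.644 -0.062  0.17 ] [ 0.614 -0.343  0.151]
0.17 37 [ 0.603 -0.077  0.17 ] [ 0.616 -0.062  0.19 ] [ 0.609 -0.068  0.181]
0.19 101 [ 0.603 -0.08   0.19 ] [ 0.621 -0.062  0.215] [ 0.611 -0.07   0.211]
scene 1112
0.122 169 [ 0.553 -0.357  0.123] [ 0.644 -0.057  0.13 ] [ 0.615 -0.218  0.126]
0.13 284 [ 0.551 -0.354  0.13 ] [ 0.644 -0.057  0.14 ] [ 0.612 -0.219  0.135]
0.14 451 [ 0.551 -0.373  0.14 ] [ 0.642 -0.058  0.15 ] [ 0.615 -0.327  0.145]
0.15 59 [ 0.6   -0.364  0.15 ] [ 0.636 -0.058  0.169] [ 0.614 -0.064  0.159]
0.17 55 [ 0.601 -0.072  0.17 ] [ 0.619 -0.059  0.19 ] [ 0.614 -0.063  0.18 ]
0.19 94 [ 0.601 -0.076  0.19 ] [ 0.619 -0.06   0.214] [ 0.612 -0.064  0.206]
top 330 171 [ 0.6962 -0.0181  0.0139]
top 338 257 [ 0.4976 -0.0382  0.0145]
top 444 247 [ 0.5244 -0.2781  0.0138]
top 301 216 [ 0.591   0.047  -0.0011]
top 355 170 [ 0.6694 -0.0639  0.115 ]
top 427 160 [ 0.6949 -0.2135  0.1143]
scene 262 262 [ 0.692  -0.0137  0.012 ]
scene 337 218 [ 0.4961 -0.0346  0.0139]
scene 208 193 [ 0.7223 -0.2533  0.0108]
```

```bash
python3 - <<'E'
from h import *
for n in ("top","scene"):
    W=np.load(f"pics/{n}.npy").reshape(-1,3)
    m=(W[:,2]>.165)&(W[:,2]<.225)&(W[:,0]>.57)&(W[:,0]<.66)&(W[:,1]>-.12)&(W[:,1]<-.03)
    Q=W[m]; t=Q[Q[:,2]>.2]
    print(n,len(t),Q[:,2].max(),np.median(t,0))
    print(cv2.minAreaRect((t[:,:2]*1000).astype(np.float32)),cv2.minAreaRect((Q[:,:2]*1000).astype(np.float32)))
    t=t[t[:,2]>.209]; print(len(t),cv2.minAreaRect((t[:,:2]*1000).astype(np.float32)))
E
```

```text
top 84 0.21502478122756183 [ 0.61099849 -0.07067275  0.21245924]
((612.3137817382812, -70.99208068847656), (21.23932647705078, 10.051462173461914), 44.579620361328125) ((611.94970703125, -70.98921203613281), (21.753459930419922, 10.177803039550781), 48.48872375488281)
64 ((612.2841186523438, -70.95877838134766), (21.274198532104492, 9.673429489135742), 48.87114715576172)
scene 68 0.2141057998948959 [ 0.61208402 -0.06453455  0.2098773 ]
((610.2553100585938, -67.85881805419922), (20.577301025390625, 8.552849769592285), 44.239200592041016) ((610.4576416015625, -67.7586441040039), (21.060426712036133, 9.742254257202148), 43.529823303222656)
39 ((610.0526123046875, -68.44697570800781), (19.466140747070312, 7.9929704666137695), 44.239200592041016)
```

View pics/topz.png

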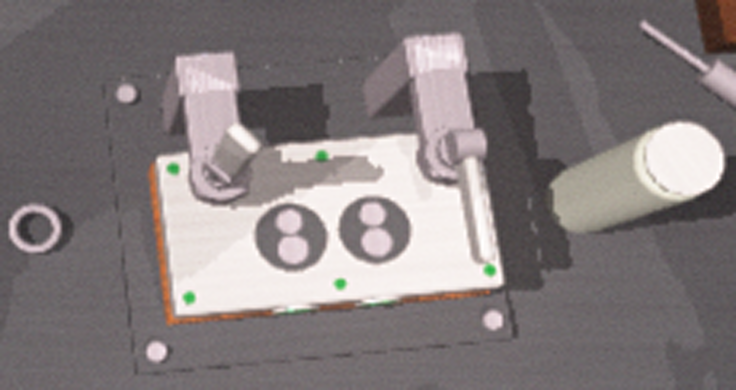

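View pics/scenez.png

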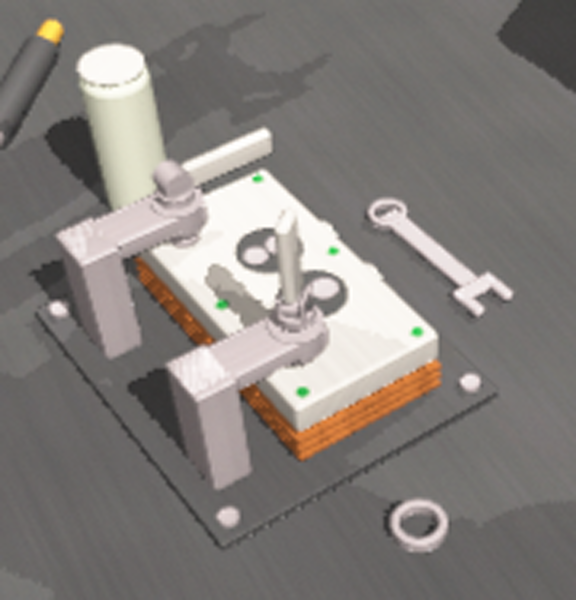

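The images agree: the lever's centre is near (0.611, -0.0695), its tip at z≈0.2145, and its 22 mm width lies along yaw ≈46°. I'll move above it and rise a bit.

```bash
python3 -m jog '[{"xyz":[-1,0.7,-1.5],"delta_rot":[0,0,0],"claw":-1},{"xyz":[-3.2,2.1,-1.0],"delta_rot":[0,0,0],"claw":-1},{"xyz":[-3.2,2.1,-1.0],"delta_rot":[0,0,0],"claw":-1},{"xyz":[-3.2,2.1,-1.0],"delta_rot":[0,0,0],"claw":-1},{"xyz":[-3.2,2.1,-1.0],"delta_rot":[0,0,0],"claw":-1},{"xyz":[-3.2,2.1,-1.0],"delta_rot":[0,0,0],"claw":-1},{"xyz":[-3.2,2.1,-0.5],"delta_rot":[0,0,0],"claw":-1},{"xyz":[-3.2,2.1,0],"delta_rot":[0,0,0],"claw":-1},{"xyz":[-3.2,2.1,0],"delta_rot":[0,0,0],"claw":-1},{"xyz":[-3.2,2.1,0],"delta_rot":[0,0,0],"claw":-1},{"xyz":[-3.2,2.1,0],"delta_rot":[0,0,0],"claw":-1},{"xyz":[-3.2,2.1,0],"delta_rot":[0,0,0],"claw":-1}]'
python3 -m jog '[{"xyz":[-3.2,2.1,0],"delta_rot":[0,0,0],"claw":-1},{"xyz":[-3.2,2.1,0],"delta_rot":[0,0,0],"claw":-1},{"xyz":[-3.2,2.1,0],"delta_rot":[0,0,0],"claw":-1},{"xyz":[-3.2,2.1,0],"delta_rot":[0,0,0],"claw":-1},{"xyz":[-3.2,2.1,0],"delta_rot":[0,0,0],"claw":-1},{"xyz":[-3.2,2.1,0],"delta_rot":[0,0,-6.2],"claw":-1},{"xyz":[0,0,0],"delta_rot":[0,0,-6.2],"claw":-1},{"xyz":[0,0,0],"delta_rot":[0,0,-6.2],"claw":-1},{"xyz":[0,0,0],"delta_rot":[0,0,-6.2],"claw":-1},{"xyz":[0,0,0],"delta_rot":[0,0,-6.2],"claw":-1}]'
python3 -m jog '[{"xyz":[0,0,0],"delta_rot":[0,0,0],"claw":-1},{"xyz":[0,0,0],"delta_rot":[0,0,0],"claw":-1}]'
cat >> h.py <<'E'
def st():
    o=env.observe(); R=Ro.from_quat(o["tool_rot"]).as_matrix()
    print("t",round(o["time"],2),"tcp",o["tcp_pos"].round(4),"yawY",np.degrees(np.arctan2(R[1,1],R[0,1])).round(2),"z",R[:,2].round(4),"q",o["joint_positions"].round(3),"F",o["contact_force"].round(2),"M",o["wrist_torque"].round(3),"w",round(o["grip_width"],4))
    return o,R
def goto(x,y,z=None):
    o,R=st(); d=np.array([x,y,o["tcp_pos"][2] if z is None else z])-o["tcp_pos"]
    print("tool shift cm",(R.T@d*100).round(2))
E
python3 - <<'E'
from h import *
st(); s,W=cloud("wrist"); np.save("pics/w1.npy",W); cv2.imwrite("pics/w1.png",s["frame"])
Q=W.reshape(-1,3)
m=(Q[:,2]>.16)&(Q[:,2]<.225)&(abs(Q[:,0]-.611)<.03)&(abs(Q[:,1]+.07)<.03)
t=Q[m]; print(len(t),t[:,2].max())
for lo,hi in((.16,.18),(.18,.2),(.2,.22),(.21,.22)):
    k=t[(t[:,2]>lo)&(t[:,2]<hi)]
    if len(k)>3: print(lo,len(k),cv2.minAreaRect((k[:,:2]*1000).astype(np.float32)),np.median(k,0))
E
```

```text
time: 1.25
tcp_pos: [0.4445, -0.2538, 0.3015]
tool_rot: [-0.131, 0.991, -0.0, 0.0]
contact_force: [0.5, -1.3, 0.2]
grip_width: 0.0856
time: 2.08
tcp_pos: [0.5965, -0.0836, 0.3009]
tool_rot: [-0.394, 0.919, 0.0, -0.0]
contact_force: [-0.3, -0.5, -0.2]
grip_width: 0.0856
time: 2.25
tcp_pos: [0.5963, -0.0839, 0.3011]
tool_rot: [-0.39, 0.921, 0.0, -0.0]
contact_force: [-0.6, 0.3, -1.1]
grip_width: 0.0852
t 2.25 tcp [ 0.5963 -0.0839  0.3011] yawY 135.87 z [-3.e-04  1.e-04 -1.e+00] q [ 0.192  0.065  0.239 -0.    -1.744 -0.963] F [-0.57  0.32 -1.11] M [ 0.013 -0.033 -0.028] w 0.0852
393 0.21667690537082573
0.16 53 ((606.6100463867188, -79.54297637939453), (3.40209698677063, 9.390168190002441), 57.00899124145508) [ 0.60513171 -0.0799598   0.17075116]
0.18 68 ((606.2955322265625, -78.68666076660156), (4.249172687530518, 9.820723533630371), 43.29216003417969) [ 0.60509832 -0.08001692  0.1911819 ]
0.2 272 ((611.6427001953125, -72.94830322265625), (20.5068359375, 9.262263298034668), 46.39057159423828) [ 0.61018881 -0.07424572  0.21411226]
0.21 235 ((611.8973388671875, -72.68567657470703), (19.83123016357422, 9.077001571655273), 45.805442810058594) [ 0.61128384 -0.07317284  0.21433538]
```

View pics/w1.png

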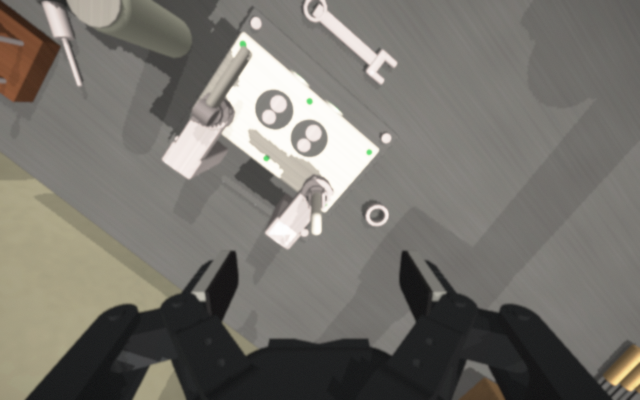

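The wrist view shows the lever tip at about (317,215), the shut lever at (230,75), the ring at (376,214) and the can at the upper left. The gripper yaw already matches the lever at about 136° (45.8° + 90°). I'll centre over the lever and descend.

```bash
python3 - <<'E'
from h import *
goto(.6115,-.0708,.172)
E
```

```text
t 2.3 tcp [ 0.5963 -0.084   0.3012] yawY 135.86 z [-2.e-04  1.e-04 -1.e+00] q [ 0.192  0.065  0.239 -0.    -1.744 -0.963] F [ 0.35 -0.12 -0.3 ] M [ 0.027  0.034 -0.05 ] w 0.0853
tool shift cm [-2.01 -0.18 12.92]
```

```bash
python3 -m jog '[{"xyz":[-2.0,-0.2,1.0],"delta_rot":[0,0,0],"claw":-1},{"xyz":[0,0,2],"delta_rot":[0,0,0],"claw":-1},{"xyz":[0,0,2],"delta_rot":[0,0,0],"claw":-1},{"xyz":[0,0,2],"delta_rot":[0,0,0],"claw":-1},{"xyz":[0,0,2],"delta_rot":[0,0,0],"claw":-0.7},{"xyz":[0,0,2],"delta_rot":[0,0,0],"claw":-0.5},{"xyz":[0,0,1.9],"delta_rot":[0,0,0],"claw":-0.3},{"xyz":[0,0,0],"delta_rot":[0,0,0],"claw":0},{"xyz":[0,0,0],"delta_rot":[0,0,0],"claw":0}]'
python3 - <<'E'
from h import *
st(); s,W=cloud("wrist"); cv2.imwrite("pics/w2.png",s["frame"])
E
```

```text
time: 3.05
tcp_pos: [0.6111, -0.0712, 0.1717]
tool_rot: [-0.39, 0.921, 0.0, -0.001]
contact_force: [0.5, -0.1, 0.2]
grip_width: 0.0428
t 3.05 tcp [ 0.6111 -0.0712  0.1717] yawY 135.95 z [-2.e-03 -5.e-04 -1.e+00] q [ 0.209  0.084  0.022  0.    -1.511 -0.978] F [ 0.48 -0.11  0.24] M [0.049 0.016 0.044] w 0.0428
```

View pics/w2.png

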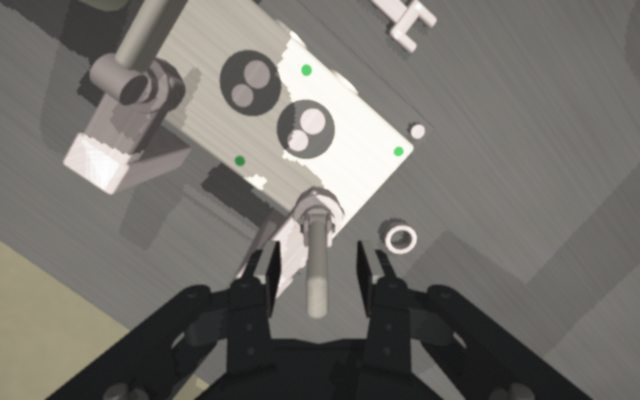

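The lever at about (317,270) stands midway between the fingers, whose inner faces are at columns 280 and 358. Closing now.

```bash
python3 -m jog '[{"xyz":[0,0,0],"delta_rot":[0,0,0],"claw":0.5},{"xyz":[0,0,0],"delta_rot":[0,0,0],"claw":1},{"xyz":[0,0,0],"delta_rot":[0,0,0],"claw":1},{"xyz":[0,0,0],"delta_rot":[0,0,0],"claw":1},{"xyz":[0,0,0],"delta_rot":[0,0,0],"claw":1},{"xyz":[0,0,0],"delta_rot":[0,0,0],"claw":1}]'
python3 - <<'E'
from h import *
o,R=st(); print("Ftool",(R.T@o["contact_force"]).round(2),(R.T@o["wrist_torque"]).round(3))
E
```

```text
time: 3.6
tcp_pos: [0.6122, -0.0711, 0.1738]
tool_rot: [-0.391, 0.92, -0.001, 0.001]
contact_force: [0.8, -0.9, 5.4]
grip_width: 0.0092
t 3.6 tcp [ 0.6122 -0.0711  0.1738] yawY 136.06 z [ 2.5e-03 -2.0e-04 -1.0e+00] q [ 2.09e-01  8.20e-02  2.40e-02  1.00e-03 -1.51e+00 -9.76e-01] F [ 0.78 -0.91  5.41] M [ 0.163 -0.068  0.053] w 0.0092
Ftool [ 0.11 -1.2  -5.41] [-0.064 -0.164 -0.053]
```

The lever is gripped (opening 9.2 mm). I'll turn clockwise in small steps while sinking with the thread, averaging the held torque after each step.

```bash
cat >> h.py <<'E'
def feel(n=10,wait=3):
    M=[];F=[];E=[]
    for i in range(n+wait):
        imaging.snapshot("wrist"); o=env.observe()
        if i>=wait: M.append(o["wrist_torque"]);F.append(o["contact_force"]);E.append(o["effort"][5])
    M=np.array(M);F=np.array(F);o,R=st()
    print("Mz %.4f +- %.4f  eff6 %.4f"%(M[:,2].mean(),M[:,2].std()/n**.5,np.mean(E)),"Ftool",(R.T@F.mean(0)).round(2),"Mtool",(R.T@M.mean(0)).round(3))
E
python3 - <<'E'
from h import *
feel()
E
python3 -m jog '[{"xyz":[0,0,0.025],"delta_rot":[0,0,7],"claw":1},{"xyz":[0,0,0.025],"delta_rot":[0,0,7],"claw":1},{"xyz":[0,0,0],"delta_rot":[0,0,0],"claw":1},{"xyz":[0,0,0],"delta_rot":[0,0,0],"claw":1}]'
python3 - <<'E'
from h import *
feel()
E
```

```text
t 4.25 tcp [ 0.6122 -0.0711  0.1738] yawY 136.06 z [ 2.5e-03 -3.0e-04 -1.0e+00] q [ 2.09e-01  8.20e-02  2.40e-02  1.00e-03 -1.51e+00 -9.76e-01] F [0.7  1.47 6.26] M [ 0.112 -0.104  0.036] w 0.0094
Mz 0.0411 +- 0.0091  eff6 -0.0449 Ftool [-0.47  0.23 -5.62] Mtool [-0.039 -0.146 -0.041]
time: 4.58
tcp_pos: [0.6124, -0.0712, 0.1734]
tool_rot: [-0.276, 0.961, -0.001, 0.001]
contact_force: [1.3, -0.4, 4.9]
grip_width: 0.0092
t 5.23 tcp [ 0.6124 -0.0712  0.1734] yawY 122.04 z [ 2.8e-03 -4.0e-04 -1.0e+00] q [ 2.090e-01  8.200e-02  2.300e-02  1.000e-03 -1.509e+00 -1.221e+00] F [ 0.73 -0.56  5.5 ] M [ 0.006 -0.273 -0.119] w 0.0094
Mz -0.1241 +- 0.0104  eff6 0.1076 Ftool [-1.   -1.06 -5.4 ] Mtool [ 0.173 -0.227  0.124]
```

```bash
python3 -m jog '[{"xyz":[0,0,0.03],"delta_rot":[0,0,7],"claw":1},{"xyz":[0,0,0.03],"delta_rot":[0,0,7],"claw":1},{"xyz":[0,0,0],"delta_rot":[0,0,0],"claw":1},{"xyz":[0,0,0],"delta_rot":[0,0,0],"claw":1}]'
python3 - <<'E'
from h import *
feel()
E
python3 -m jog '[{"xyz":[0,0,0.03],"delta_rot":[0,0,7],"claw":1},{"xyz":[0,0,0.03],"delta_rot":[0,0,7],"claw":1},{"xyz":[0,0,0],"delta_rot":[0,0,0],"claw":1},{"xyz":[0,0,0],"delta_rot":[0,0,0],"claw":1}]'
python3 - <<'E'
from h import *
feel()
E
```

```text
time: 5.57
tcp_pos: [0.6124, -0.0713, 0.1729]
tool_rot: [-0.157, 0.988, -0.001, 0.001]
contact_force: [1.0, -0.6, 5.8]
grip_width: 0.0092
t 6.22 tcp [ 0.6124 -0.0713  0.1729] yawY 108.03 z [ 3.1e-03 -6.0e-04 -1.0e+00] q [ 2.090e-01  8.200e-02  2.200e-02  1.000e-03 -1.508e+00 -1.465e+00] F [ 1.33 -1.57  5.37] M [-0.195 -0.355 -0.165] w 0.0095
Mz -0.1047 +- 0.0125  eff6 0.1093 Ftool [-0.83 -1.08 -5.53] Mtool [ 0.318 -0.284  0.104]
time: 6.55
tcp_pos: [0.6125, -0.0715, 0.1724]
tool_rot: [-0.035, 0.999, -0.001, 0.002]
contact_force: [0.6, -1.5, 5.1]
grip_width: 0.0093
t 7.2 tcp [ 0.6125 -0.0715  0.1724] yawY 94.03 z [ 3.3e-03 -9.0e-04 -1.0e+00] q [ 0.209  0.082  0.021  0.002 -1.507 -1.71 ] F [ 1.4  -1.66  6.29] M [-0.36  -0.341 -0.174] w 0.0093
Mz -0.1181 +- 0.0126  eff6 0.1101 Ftool [-1.11 -1.05 -5.76] Mtool [ 0.414 -0.347  0.117]
```

```bash
for k in 1; do :; done; python3 -m jog '[{"xyz":[0,0,0.03],"delta_rot":[0,0,7],"claw":1},{"xyz":[0,0,0.03],"delta_rot":[0,0,7],"claw":1},{"xyz":[0,0,0],"delta_rot":[0,0,0],"claw":1},{"xyz":[0,0,0],"delta_rot":[0,0,0],"claw":1}]' >/dev/null
python3 -c "
from h import *
feel(6)"
python3 -m jog '[{"xyz":[0,0,0.03],"delta_rot":[0,0,7],"claw":1},{"xyz":[0,0,0.03],"delta_rot":[0,0,7],"claw":1},{"xyz":[0,0,0],"delta_rot":[0,0,0],"claw":1},{"xyz":[0,0,0],"delta_rot":[0,0,0],"claw":1}]' >/dev/null
python3 -c "
from h import *
feel(6)"
```

```text
t 7.98 tcp [ 0.6125 -0.0717  0.1719] yawY 80.02 z [ 0.0033 -0.0012 -1.    ] q [ 0.209  0.082  0.02   0.002 -1.506 -1.954] F [ 1.84 -1.86  6.31] M [-0.592 -0.368 -0.096] w 0.0094
Mz -0.1285 +- 0.0116  eff6 0.1111 Ftool [-1.31 -1.26 -5.98] Mtool [ 0.496 -0.454  0.127]
t 8.77 tcp [ 0.6124 -0.0719  0.1715] yawY 66.02 z [ 0.0033 -0.0014 -1.    ] q [ 2.090e-01  8.200e-02  2.000e-02  2.000e-03 -1.505e+00 -2.198e+00] F [ 0.37 -3.04  5.62] M [-0.683 -0.204 -0.119] w 0.0092
Mz -0.1173 +- 0.0050  eff6 0.1124 Ftool [-1.61 -2.02 -6.27] Mtool [ 0.55  -0.52   0.115]
```

```bash
python3 -m jog '[{"xyz":[0,0,0.03],"delta_rot":[0,0,7],"claw":1},{"xyz":[0,0,0.03],"delta_rot":[0,0,7],"claw":1},{"xyz":[0,0,0],"delta_rot":[0,0,0],"claw":1},{"xyz":[0,0,0],"delta_rot":[0,0,0],"claw":1}]' >/dev/null
python3 -c "
from h import *
feel(6)"
python3 -m jog '[{"xyz":[0,0,0.03],"delta_rot":[0,0,7],"claw":1},{"xyz":[0,0,0.03],"delta_rot":[0,0,7],"claw":1},{"xyz":[0,0,0],"delta_rot":[0,0,0],"claw":1},{"xyz":[0,0,0],"delta_rot":[0,0,0],"claw":1}]' >/dev/null
python3 -c "
from h import *
feel(6)"
python3 -m jog '[{"xyz":[0,0,0.03],"delta_rot":[0,0,6],"claw":1},{"xyz":[0,0,0.03],"delta_rot":[0,0,6],"claw":1},{"xyz":[0,0,0],"delta_rot":[0,0,0],"claw":1},{"xyz":[0,0,0],"delta_rot":[0,0,0],"claw":1}]' >/dev/null
python3 -c "
from h import *
feel(6)"
```

```text
t 9.55 tcp [ 0.6124 -0.072   0.171 ] yawY 52.01 z [ 0.0032 -0.0017 -1.    ] q [ 2.090e-01  8.200e-02  1.900e-02  2.000e-03 -1.504e+00 -2.443e+00] F [ 0.76 -2.47  6.21] M [-0.83  -0.06  -0.098] w 0.0094
Mz -0.1140 +- 0.0077  eff6 0.1138 Ftool [-2.04 -1.59 -6.77] Mtool [ 0.636 -0.566  0.111]
t 10.33 tcp [ 0.6122 -0.0721  0.1705] yawY 38.01 z [ 0.003  -0.0019 -1.    ] q [ 2.090e-01  8.200e-02  1.800e-02  2.000e-03 -1.504e+00 -2.687e+00] F [-0.07 -3.14  8.52] M [-0.94   0.154 -0.132] w 0.0096
Mz -0.1170 +- 0.0111  eff6 0.1153 Ftool [-2.08 -1.52 -7.81] Mtool [ 0.688 -0.661  0.114]
t 11.12 tcp [ 0.6121 -0.0722  0.1701] yawY 26.01 z [ 0.0028 -0.0021 -1.    ] q [ 0.209  0.082  0.017  0.003 -1.503 -2.896] F [-0.35 -2.55  7.99] M [-0.968  0.477 -0.046] w 0.0093
Mz -0.0373 +- 0.0144  eff6 0.0504 Ftool [-1.75 -1.99 -7.94] Mtool [ 0.791 -0.692  0.034]
```

Up to q6=-2.69 the held torque stayed at the free baseline (about 0.114 N m effort). The last reading is lower, but that step was slower, so it isn't comparable. The last joint is near its range, so I'll open, turn back half a turn and regrip.

```bash
python3 -m jog '[{"xyz":[0,0,0],"delta_rot":[0,0,0],"claw":-0.2},{"xyz":[0,0,0],"delta_rot":[0,0,0],"claw":-0.2},{"xyz":[0,0,0],"delta_rot":[0,0,0],"claw":-0.2},{"xyz":[0,0,0],"delta_rot":[0,0,0],"claw":-0.2},{"xyz":[0,0,0],"delta_rot":[0,0,0],"claw":-0.2}]'
python3 -c "
from h import *
st(); s,W=cloud('wrist'); cv2.imwrite('pics/w3.png',s['frame'])"
python3 -m jog '[{"xyz":[0,0,0],"delta_rot":[0,0,-7.15],"claw":-0.2},{"xyz":[0,0,0],"delta_rot":[0,0,-7.15],"claw":-0.2},{"xyz":[0,0,0],"delta_rot":[0,0,-7.15],"claw":-0.2},{"xyz":[0,0,0],"delta_rot":[0,0,-7.15],"claw":-0.2},{"xyz":[0,0,0],"delta_rot":[0,0,-7.15],"claw":-0.2},{"xyz":[0,0,0],"delta_rot":[0,0,-7.15],"claw":-0.2},{"xyz":[0,0,0],"delta_rot":[0,0,-7.15],"claw":-0.2},{"xyz":[0,0,0],"delta_rot":[0,0,-7.15],"claw":-0.2},{"xyz":[0,0,0],"delta_rot":[0,0,-7.15],"claw":-0.2},{"xyz":[0,0,0],"delta_rot":[0,0,-7.15],"claw":-0.2},{"xyz":[0,0,0],"delta_rot":[0,0,-7.15],"claw":-0.2},{"xyz":[0,0,0],"delta_rot":[0,0,-7.15],"claw":-0.2}]'
python3 -m jog '[{"xyz":[0,0,0],"delta_rot":[0,0,-7.15],"claw":-0.2},{"xyz":[0,0,0],"delta_rot":[0,0,-7.15],"claw":-0.2},{"xyz":[0,0,0],"delta_rot":[0,0,-7.15],"claw":-0.2},{"xyz":[0,0,0],"delta_rot":[0,0,-7.15],"claw":-0.2},{"xyz":[0,0,0],"delta_rot":[0,0,-7.15],"claw":-0.2},{"xyz":[0,0,0],"delta_rot":[0,0,-7.15],"claw":-0.2},{"xyz":[0,0,0],"delta_rot":[0,0,-7.15],"claw":-0.2},{"xyz":[0,0,0],"delta_rot":[0,0,-7.15],"claw":-0.2},{"xyz":[0,0,0],"delta_rot":[0,0,-7.15],"claw":-0.2},{"xyz":[0,0,0],"delta_rot":[0,0,-7.15],"claw":-0.2},{"xyz":[0,0,0],"delta_rot":[0,0,-7.15],"claw":-0.2},{"xyz":[0,0,0],"delta_rot":[0,0,-7.15],"claw":-0.2}]'
python3 -m jog '[{"xyz":[0,0,0],"delta_rot":[0,0,-7.15],"claw":-0.2},{"xyz":[0,0,0],"delta_rot":[0,0,-1.25],"claw":-0.2},{"xyz":[0,0,0],"delta_rot":[0,0,0],"claw":-0.2},{"xyz":[0,0,0],"delta_rot":[0,0,0],"claw":-0.2}]'
python3 -c "
from h import *
st(); s,W=cloud('wrist'); cv2.imwrite('pics/w4.png',s['frame'])"
```

```text
time: 11.53
tcp_pos: [0.6114, -0.0708, 0.167]
tool_rot: [0.529, 0.848, -0.0, -0.0]
contact_force: [-0.6, -0.5, -0.1]
grip_width: 0.0514
t 11.53 tcp [ 0.6114 -0.0708  0.167 ] yawY 26.06 z [-1.e-03  2.e-04 -1.e+00] q [ 0.209  0.084  0.014 -0.    -1.502 -2.896] F [-0.62 -0.52 -0.12] M [ 0.006 -0.014 -0.019] w 0.0514
time: 12.58
tcp_pos: [0.6116, -0.0709, 0.1674]
tool_rot: [-0.193, 0.981, 0.0, -0.0]
contact_force: [-0.3, 0.8, -0.3]
grip_width: 0.0514
time: 13.58
tcp_pos: [0.6116, -0.0709, 0.1674]
tool_rot: [0.809, -0.588, -0.0, 0.0]
contact_force: [-0.1, 0.2, 0.5]
grip_width: 0.0517
time: 13.92
tcp_pos: [0.6116, -0.0709, 0.1675]
tool_rot: [0.847, -0.531, -0.0, 0.0]
contact_force: [-0.1, -0.5, -0.7]
grip_width: 0.0512
t 13.92 tcp [ 0.6116 -0.0709  0.1675] yawY -154.13 z [-3.e-04  1.e-04 -1.e+00] q [ 0.209  0.084  0.015 -0.    -1.502  0.242] F [-0.12 -0.54 -0.75] M [-0.013  0.018 -0.007] w 0.0512
```

View pics/w3.png

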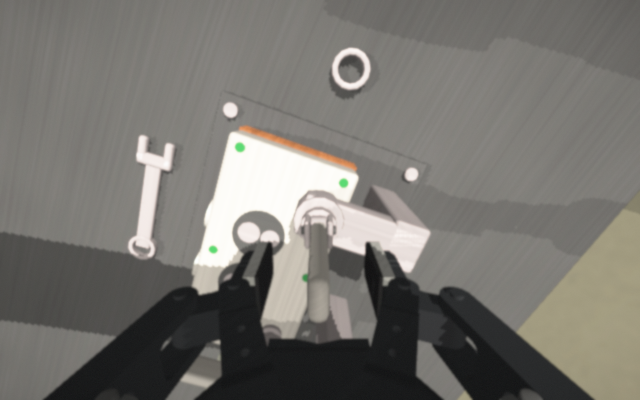

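View pics/w4.png

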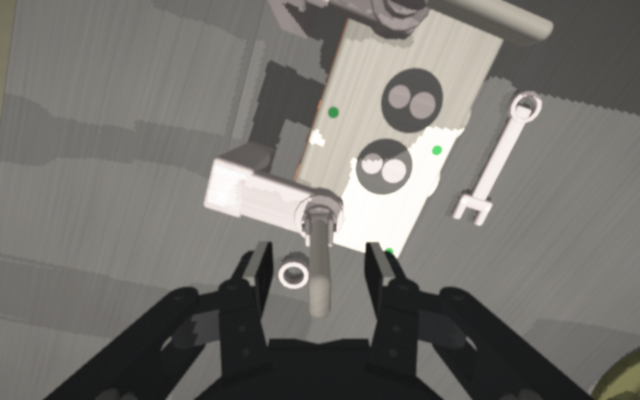

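Both pictures show the lever at about column 318, centred between the fingers (272 and 367), so the half-turn regrip is aligned. Gripping again and taking the next steps.

```bash
python3 -m jog '[{"xyz":[0.1,0,0],"delta_rot":[0,0,0],"claw":0.5},{"xyz":[0,0,0],"delta_rot":[0,0,0],"claw":1},{"xyz":[0,0,0],"delta_rot":[0,0,0],"claw":1},{"xyz":[0,0,0],"delta_rot":[0,0,0],"claw":1},{"xyz":[0,0,0],"delta_rot":[0,0,0],"claw":1},{"xyz":[0,0,0],"delta_rot":[0,0,0],"claw":1}]'
python3 -c "
from h import *
feel(3)"
python3 -m jog '[{"xyz":[0,0,0.03],"delta_rot":[0,0,7],"claw":1},{"xyz":[0,0,0.03],"delta_rot":[0,0,7],"claw":1},{"xyz":[0,0,0],"delta_rot":[0,0,0],"claw":1},{"xyz":[0,0,0],"delta_rot":[0,0,0],"claw":1}]' >/dev/null
python3 -c "
from h import *
feel(6)"
```

```text
time: 14.47
tcp_pos: [0.612, -0.0719, 0.1677]
tool_rot: [0.848, -0.53, -0.0, 0.0]
contact_force: [-0.7, -0.2, 0.3]
grip_width: 0.0094
t 14.77 tcp [ 0.612  -0.0719  0.1677] yawY -153.95 z [-1.e-04 -0.e+00 -1.e+00] q [ 0.208  0.085  0.016 -0.    -1.502  0.247] F [-1.81 -1.28  1.93] M [-0.148  0.375 -0.027] w 0.0091
Mz -0.0638 +- 0.0151  eff6 0.0423 Ftool [ 0.27  1.37 -1.28] Mtool [-0.416 -0.067  0.064]
t 15.55 tcp [ 0.612  -0.0719  0.1672] yawY -167.91 z [-1.e-04 -1.e-04 -1.e+00] q [ 0.208  0.085  0.015  0.    -1.501  0.003] F [-2.78 -0.59  3.16] M [-0.229  1.145 -0.154] w 0.0093
Mz -0.1107 +- 0.0134  eff6 0.1416 Ftool [-0.3   3.19 -3.14] Mtool [-1.067 -0.044  0.111]
```

```bash
python3 -m jog '[{"xyz":[0,0,0.025],"delta_rot":[0,0,7],"claw":1},{"xyz":[0,0,0.025],"delta_rot":[0,0,7],"claw":1},{"xyz":[0,0,0],"delta_rot":[0,0,0],"claw":1},{"xyz":[0,0,0],"delta_rot":[0,0,0],"claw":1}]' >/dev/null
python3 -c "
from h import *
feel(6)"
python3 -m jog '[{"xyz":[0,0,0.025],"delta_rot":[0,0,7],"claw":1},{"xyz":[0,0,0.025],"delta_rot":[0,0,7],"claw":1},{"xyz":[0,0,0],"delta_rot":[0,0,0],"claw":1},{"xyz":[0,0,0],"delta_rot":[0,0,0],"claw":1}]' >/dev/null
python3 -c "
from h import *
feel(6)"
```

```text
t 16.33 tcp [ 0.612  -0.0719  0.1667] yawY 178.1 z [-2.e-04 -1.e-04 -1.e+00] q [ 0.208  0.085  0.015  0.    -1.5   -0.241] F [-4.24 -1.22  4.56] M [-0.306  1.758 -0.14 ] w 0.0092
Mz -0.1257 +- 0.0115  eff6 0.1394 Ftool [ 0.82  4.51 -4.86] Mtool [-1.65   0.324  0.126]
t 17.12 tcp [ 0.6119 -0.072   0.1662] yawY 164.1 z [-3.e-04 -1.e-04 -1.e+00] q [ 0.208  0.085  0.014  0.    -1.5   -0.485] F [-4.46 -0.53  4.8 ] M [-0.306  1.78  -0.101] w 0.0094
Mz -0.1120 +- 0.0068  eff6 0.1199 Ftool [ 2.06  4.45 -5.16] Mtool [-1.648  0.751  0.112]
```

```bash
python3 -m jog '[{"xyz":[0,0,0.025],"delta_rot":[0,0,7],"claw":1},{"xyz":[0,0,0.025],"delta_rot":[0,0,7],"claw":1},{"xyz":[0,0,0],"delta_rot":[0,0,0],"claw":1},{"xyz":[0,0,0],"delta_rot":[0,0,0],"claw":1}]' >/dev/null
python3 -c "
from h import *
feel(12)"
python3 -m jog '[{"xyz":[0,0,0.025],"delta_rot":[0,0,7],"claw":1},{"xyz":[0,0,0.025],"delta_rot":[0,0,7],"claw":1},{"xyz":[0,0,0],"delta_rot":[0,0,0],"claw":1},{"xyz":[0,0,0],"delta_rot":[0,0,0],"claw":1}]' >/dev/null
python3 -c "
from h import *
feel(12)"
```

```text
t 18.2 tcp [ 0.6119 -0.0719  0.1657] yawY 150.1 z [-3.e-04 -1.e-04 -1.e+00] q [ 0.208  0.085  0.013  0.    -1.499 -0.729] F [-5.58 -0.56  5.43] M [-0.18   1.916 -0.116] w 0.0095
Mz -0.1146 +- 0.0065  eff6 0.1195 Ftool [ 3.1   4.1  -5.59] Mtool [-1.575  1.135  0.115]
t 19.28 tcp [ 0.6118 -0.0719  0.1653] yawY 136.11 z [-4.e-04 -0.e+00 -1.e+00] q [ 0.208  0.085  0.012 -0.    -1.498 -0.974] F [-4.76 -0.74  5.16] M [-0.135  2.025 -0.155] w 0.0093
Mz -0.1114 +- 0.0091  eff6 0.1192 Ftool [ 4.11  3.6  -5.63] Mtool [-1.37   1.515  0.111]
```

```bash
python3 - <<'E'
import numpy as np
for n in ("top","scene","w1"):
    W=np.load(f"pics/{n}.npy").reshape(-1,3)
    m=(W[:,0]>.53)&(W[:,0]<.57)&(W[:,1]>-.25)&(W[:,1]<-.07)&(W[:,2]>.06)&(W[:,2]<.1)
    p=(W[:,0]>.45)&(W[:,0]<.75)&(W[:,2]>.206)&(W[:,2]<.22)&(abs(W[:,1]+.07)<.02)
    print(n,m.sum(),np.median(W[m,2]),np.std(W[m,2]),np.percentile(W[p,2],[50,80,95]))
E
python3 -m jog '[{"xyz":[0,0,0.025],"delta_rot":[0,0,7],"claw":1},{"xyz":[0,0,0.025],"delta_rot":[0,0,7],"claw":1},{"xyz":[0,0,0],"delta_rot":[0,0,0],"claw":1},{"xyz":[0,0,0],"delta_rot":[0,0,0],"claw":1}]' >/dev/null
python3 -c "
from h import *
feel(12)"
```

```text
top 1478 0.07511990008443441 0.0019090970556462715 [0.21304923 0.21394231 0.21477359]
scene 830 0.07403639508592444 0.0012231619135923963 [0.21133201 0.21321341 0.21376357]
w1 4273 0.07658652303083169 0.0012150254256764626 [0.21426324 0.21513659 0.21578107]
t 20.37 tcp [ 0.6118 -0.0719  0.1648] yawY 122.1 z [-4.e-04  0.e+00 -1.e+00] q [ 0.208  0.085  0.011 -0.    -1.497 -1.218] F [-5.41 -0.85  5.84] M [-0.046  2.106 -0.107] w 0.0097
Mz -0.1183 +- 0.0086  eff6 0.1188 Ftool [ 4.86  2.92 -6.21] Mtool [-1.078  1.821  0.118]
```

```bash
python3 -m jog '[{"xyz":[0,0,0.025],"delta_rot":[0,0,7],"claw":1},{"xyz":[0,0,0.025],"delta_rot":[0,0,7],"claw":1},{"xyz":[0,0,0],"delta_rot":[0,0,0],"claw":1},{"xyz":[0,0,0],"delta_rot":[0,0,0],"claw":1}]' >/dev/null
python3 -c "
from h import *
feel(12)"
python3 -m jog '[{"xyz":[0,0,0.025],"delta_rot":[0,0,7],"claw":1},{"xyz":[0,0,0.025],"delta_rot":[0,0,7],"claw":1},{"xyz":[0,0,0],"delta_rot":[0,0,0],"claw":1},{"xyz":[0,0,0],"delta_rot":[0,0,0],"claw":1}]' >/dev/null
python3 -c "
from h import *
feel(12)"
```

```text
t 21.45 tcp [ 0.6117 -0.0718  0.1644] yawY 108.11 z [-5.e-04  1.e-04 -1.e+00] q [ 0.208  0.085  0.011 -0.    -1.497 -1.463] F [-6.39  0.36  5.87] M [ 0.072  2.195 -0.093] w 0.0092
Mz -0.1035 +- 0.0089  eff6 0.1123 Ftool [ 5.61  1.89 -6.23] Mtool [-0.723  2.097  0.104]
t 22.53 tcp [ 0.6117 -0.0717  0.164 ] yawY 94.11 z [-5.e-04  2.e-04 -1.e+00] q [ 0.208  0.085  0.01  -0.    -1.496 -1.707] F [-6.46  0.39  6.27] M [ 0.158  2.328 -0.079] w 0.0091
Mz -0.0916 +- 0.0072  eff6 0.0931 Ftool [ 6.21  0.67 -6.85] Mtool [-0.336  2.329  0.092]
```

The held torque has started to change (effort 0.119, 0.112, 0.093), putting touch at about 3.6 rad of turn. The snug target is about 0.75 rad past touch, so two more steps and check.

```bash
python3 -m jog '[{"xyz":[0,0,0.025],"delta_rot":[0,0,7],"claw":1},{"xyz":[0,0,0.025],"delta_rot":[0,0,7],"claw":1},{"xyz":[0,0,0],"delta_rot":[0,0,0],"claw":1},{"xyz":[0,0,0],"delta_rot":[0,0,0],"claw":1}]' >/dev/null
python3 -c "
from h import *
feel(12)"
python3 -m jog '[{"xyz":[0,0,0.025],"delta_rot":[0,0,7],"claw":1},{"xyz":[0,0,0.025],"delta_rot":[0,0,7],"claw":1},{"xyz":[0,0,0],"delta_rot":[0,0,0],"claw":1},{"xyz":[0,0,0],"delta_rot":[0,0,0],"claw":1}]' >/dev/null
python3 -c "
from h import *
feel(12)"
```

```text
t 23.62 tcp [ 0.6118 -0.0716  0.1637] yawY 80.12 z [-2.e-04  2.e-04 -1.e+00] q [ 0.208  0.085  0.009 -0.    -1.495 -1.951] F [-7.03  0.79  7.35] M [ 0.268  2.44  -0.062] w 0.0093
Mz -0.0606 +- 0.0071  eff6 0.0676 Ftool [ 6.48 -0.07 -7.56] Mtool [0.123 2.472 0.061]
t 24.7 tcp [ 0.6118 -0.0716  0.1634] yawY 66.13 z [ 0.e+00  3.e-04 -1.e+00] q [ 0.208  0.085  0.009 -0.    -1.494 -2.195] F [-6.59  1.19  8.68] M [ 0.473  2.545 -0.091] w 0.0094
Mz -0.0545 +- 0.0077  eff6 0.0519 Ftool [ 6.97 -1.79 -8.3 ] Mtool [0.616 2.529 0.055]
```

The torque is now about 0.06–0.067 N m above free, roughly 0.7 rad past touch. That's snug, so one small further step, then release and rise.

```bash
python3 -m jog '[{"xyz":[0,0,0.02],"delta_rot":[0,0,5],"claw":1},{"xyz":[0,0,0.01],"delta_rot":[0,0,5],"claw":1},{"xyz":[0,0,0],"delta_rot":[0,0,0],"claw":1},{"xyz":[0,0,0],"delta_rot":[0,0,0],"claw":1}]' >/dev/null
python3 -c "
from h import *
feel(6)"
python3 -m jog '[{"xyz":[0,0,0],"delta_rot":[0,0,0],"claw":-0.2},{"xyz":[0,0,0],"delta_rot":[0,0,0],"claw":-0.2},{"xyz":[0,0,0],"delta_rot":[0,0,0],"claw":-0.2},{"xyz":[0,0,0],"delta_rot":[0,0,0],"claw":-0.2},{"xyz":[0,0,0],"delta_rot":[0,0,0],"claw":-0.2}]'
python3 -c "
from h import *
st(); s,W=cloud('wrist'); cv2.imwrite('pics/w5.png',s['frame'])"
```

```text
t 25.48 tcp [ 0.6118 -0.0715  0.1632] yawY 56.15 z [ 1.e-04  3.e-04 -1.e+00] q [ 0.208  0.085  0.008 -0.    -1.494 -2.37 ] F [-6.44  1.52  8.84] M [0.45  2.654 0.109] w 0.0092
Mz 0.1296 +- 0.0115  eff6 -0.1313 Ftool [ 6.43 -3.02 -8.87] Mtool [ 1.069  2.423 -0.129]
time: 25.9
tcp_pos: [0.6122, -0.0717, 0.1616]
tool_rot: [0.292, 0.956, 0.0, -0.0]
contact_force: [0.8, -0.2, 0.4]
grip_width: 0.0512
t 25.9 tcp [ 0.6122 -0.0717  0.1616] yawY 56.07 z [-3.e-04  2.e-04 -1.e+00] q [ 0.208  0.087  0.007 -0.    -1.492 -2.371] F [ 0.82 -0.16  0.42] M [ 0.051  0.022 -0.006] w 0.0512
```

View pics/w5.png

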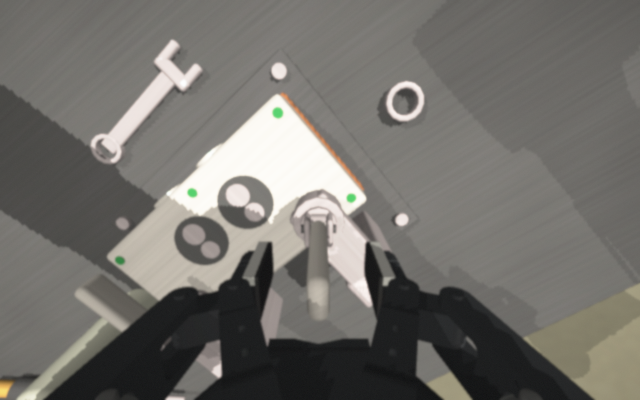

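The wrist view shows the lever upright, straight and centred at column 318, with the fingers open at 272 and 367. Tool +x (up in the picture) is the fold direction. Next: rise, back off behind the lever, shut the fingers and go down behind the tip.

```bash
python3 -m jog '[{"xyz":[0,0,-2],"delta_rot":[0,0,0],"claw":-0.2},{"xyz":[0,0,-2.5],"delta_rot":[0,0,0],"claw":-0.2},{"xyz":[0,0,-2],"delta_rot":[0,0,0],"claw":-0.2},{"xyz":[-1.7,0,0],"delta_rot":[0,0,0],"claw":1},{"xyz":[-1.7,0,0],"delta_rot":[0,0,0],"claw":1},{"xyz":[0,0,0],"delta_rot":[0,0,0],"claw":1},{"xyz":[0,0,0],"delta_rot":[0,0,0],"claw":1},{"xyz":[0,0,0],"delta_rot":[0,0,0],"claw":1},{"xyz":[0,0,0],"delta_rot":[0,0,0],"claw":1},{"xyz":[0,0,0],"delta_rot":[0,0,0],"claw":1}]'
python3 - <<'E'
from h import *
o,R=st(); s,W=cloud('wrist'); cv2.imwrite('pics/w6.png',s['frame'])
for n in("wrist","top","scene"):
    if n!="wrist": s,W=cloud(n)
    Q=W.reshape(-1,3); L=(Q-[.6118,-.0716,0])@R  # tool axes about bolt
    m=(Q[:,2]>.15)&(Q[:,2]<.212)&(abs(L[:,0])<.014)&(abs(L[:,1])<.01)
    print(n,m.sum(), np.percentile(Q[m,2],[50,90,98]).round(4), np.percentile(L[m,:2],[2,50,98],axis=0).round(4))
E
```

```text
time: 26.78
tcp_pos: [0.64, -0.0905, 0.2274]
tool_rot: [0.292, 0.957, 0.0, 0.0]
contact_force: [-0.2, -0.2, -0.5]
grip_width: -0.0001
t 26.78 tcp [ 0.64   -0.0905  0.2274] yawY 56.09 z [ 3.e-04  1.e-04 -1.e+00] q [ 0.168  0.163  0.21  -0.    -1.617 -2.331] F [-0.21 -0.17 -0.54] M [ 0.045 -0.011  0.007] w -0.0001
wrist 680 [0.2053 0.2069 0.2076] [[-0.0103 -0.0039]
 [ 0.0033  0.0004]
 [ 0.0099  0.0054]]
top 101 [0.2031 0.2058 0.2067] [[-0.0085 -0.0041]
 [ 0.007   0.0007]
 [ 0.011   0.0053]]
scene 256 [0.1818 0.2028 0.2047] [[-0.0074 -0.0026]
 [ 0.0035  0.0044]
 [ 0.0134  0.0066]]
```

View pics/w6.png

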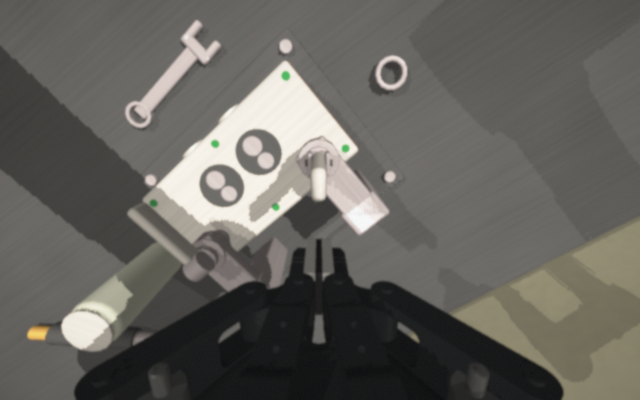

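The lever tip is at about (318,190), upright, and the shut fingers (tips near row 245) stand directly behind it. The tip has sunk to about 0.2055 m, as expected. Going down and starting to push.

```bash
python3 -m jog '[{"xyz":[0,0,1.9],"delta_rot":[0,0,0],"claw":1},{"xyz":[0,0,1.8],"delta_rot":[0,0,0],"claw":1},{"xyz":[0,0,0],"delta_rot":[0,0,0],"claw":1},{"xyz":[0.8,0,0],"delta_rot":[0,0,0],"claw":1},{"xyz":[0.4,0,0],"delta_rot":[0,0,0],"claw":1},{"xyz":[0.4,0,0],"delta_rot":[0,0,0],"claw":1},{"xyz":[0.4,0,0],"delta_rot":[0,0,0],"claw":1},{"xyz":[0,0,0],"delta_rot":[0,0,0],"claw":1}]'
python3 -c "
from h import *
o,R=st();print(R.T@o['contact_force']); s,W=cloud('wrist'); cv2.imwrite('pics/w7.png',s['frame'])"
```

```text
time: 27.6
tcp_pos: [0.6244, -0.0799, 0.1924]
tool_rot: [0.292, 0.956, 0.0, 0.002]
contact_force: [3.8, -3.4, 0.2]
grip_width: 0.0001
t 27.6 tcp [ 0.6244 -0.0799  0.1924] yawY 56.06 z [ 4.6e-03 -9.0e-04 -1.0e+00] q [ 1.910e-01  1.130e-01  9.000e-02  2.000e-03 -1.544e+00 -2.354e+00] F [ 3.81 -3.38  0.17] M [-1.153 -1.352  0.003] w 0.0001
[-5.04435864 -0.67720785 -0.15106294]
```

View pics/w7.png

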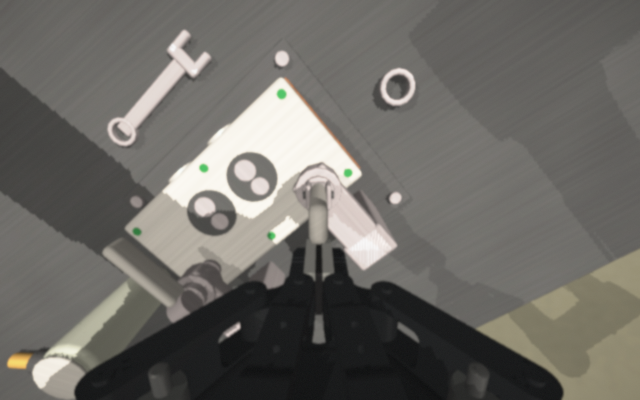

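Contact is made (5 N on the tool along -x) and the lever has begun to fold. Continuing along the arc.

```bash
python3 -m jog '[{"xyz":[0.5,0,0.05],"delta_rot":[0,0,0],"claw":1},{"xyz":[0.5,0,0.1],"delta_rot":[0,0,0],"claw":1},{"xyz":[0.8,0,0.2],"delta_rot":[0,0,0],"claw":1},{"xyz":[0.8,0,0.25],"delta_rot":[0,0,0],"claw":1},{"xyz":[0.75,0,0.35],"delta_rot":[0,0,0],"claw":1},{"xyz":[0.75,0,0.45],"delta_rot":[0,0,0],"claw":1},{"xyz":[0,0,0],"delta_rot":[0,0,0],"claw":1}]'
python3 -c "
from h import *
o,R=st();print(R.T@o['contact_force'], (R.T@(o['tcp_pos']-[.6118,-.0716,.1275])).round(4)); s,W=cloud('wrist'); cv2.imwrite('pics/w8.png',s['frame'])"
```

```text
time: 28.23
tcp_pos: [0.5906, -0.0571, 0.1811]
tool_rot: [0.292, 0.956, 0.001, 0.004]
contact_force: [-0.3, -1.2, 4.1]
grip_width: -0.0002
t 28.23 tcp [ 0.5906 -0.0571  0.1811] yawY 56.08 z [ 0.008 -0.001 -1.   ] q [ 0.243  0.015 -0.033  0.003 -1.515 -2.406] F [-0.26 -1.16  4.06] M [-0.366 -0.131  0.027] w -0.0002
[-0.46255378 -1.09270176 -4.06336202] [ 0.0253  0.0004 -0.0538]
```

View pics/w8.png

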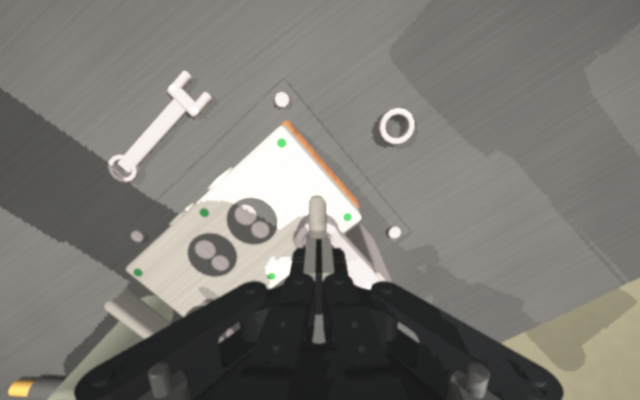

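The lever is at about 45°, leaning ahead of the fingers at (317,215), on centre. Pressing it down the rest of the way.

```bash
python3 -m jog '[{"xyz":[0.6,0,0.55],"delta_rot":[0,0,0],"claw":1},{"xyz":[0.6,0,0.6],"delta_rot":[0,0,0],"claw":1},{"xyz":[0.45,0,0.7],"delta_rot":[0,0,0],"claw":1},{"xyz":[0.45,0,0.7],"delta_rot":[0,0,0],"claw":1},{"xyz":[0.25,0,0.8],"delta_rot":[0,0,0],"claw":1},{"xyz":[0.1,0,0.8],"delta_rot":[0,0,0],"claw":1},{"xyz":[0,0,0],"delta_rot":[0,0,0],"claw":1}]'
python3 -c "
from h import *
o,R=st();print(R.T@o['contact_force'], (R.T@(o['tcp_pos']-[.6118,-.0716,.1275])).round(4))"
```

```text
time: 28.87
tcp_pos: [0.5697, -0.0428, 0.1376]
tool_rot: [0.291, 0.957, 0.001, 0.002]
contact_force: [-6.2, 3.3, 14.7]
grip_width: -0.0003
t 28.87 tcp [ 0.5697 -0.0428  0.1376] yawY 56.11 z [ 3.9e-03 -1.0e-04 -1.0e+00] q [ 2.770e-01 -3.000e-02 -1.560e-01  1.000e-03 -1.441e+00 -2.439e+00] F [-6.18  3.29 14.7 ] M [ 1.086  1.901 -0.007] w -0.0003
[  6.9161287   -0.67886885 -14.72636816] [ 0.051   0.0005 -0.0103]
```

```bash
python3 -m jog '[{"xyz":[0,0,0.15],"delta_rot":[0,0,0],"claw":1},{"xyz":[0,0,0.1],"delta_rot":[0,0,0],"claw":1},{"xyz":[0,0,0],"delta_rot":[0,0,0],"claw":1},{"xyz":[0,0,0],"delta_rot":[0,0,0],"claw":1}]'
python3 -c "
from h import *
o,R=st();print(R.T@o['contact_force'], (R.T@(o['tcp_pos']-[.6118,-.0716,.1275])).round(4))"
```

```text
time: 29.2
tcp_pos: [0.5695, -0.0425, 0.1379]
tool_rot: [0.291, 0.957, 0.001, 0.002]
contact_force: [-12.7, 5.4, 21.9]
grip_width: 0.0004
t 29.2 tcp [ 0.5695 -0.0425  0.1379] yawY 56.14 z [ 4.3e-03  3.0e-04 -1.0e+00] q [ 2.770e-01 -3.100e-02 -1.570e-01  1.000e-03 -1.441e+00 -2.439e+00] F [-12.72   5.35  21.92] M [ 1.849  3.976 -0.026] w 0.0004
[ 13.47396043  -2.58778072 -21.97719335] [ 0.0513  0.0007 -0.0106]
```

Hard stop reached: the force rises with no further motion. Going straight up, then checking the lever.

```bash
python3 -m jog '[{"xyz":[0,0,-0.5],"delta_rot":[0,0,0],"claw":1},{"xyz":[0,0,-2.5],"delta_rot":[0,0,0],"claw":1},{"xyz":[0,0,-3],"delta_rot":[0,0,0],"claw":1},{"xyz":[-2,0,-3],"delta_rot":[0,0,0],"claw":1},{"xyz":[-3,0,-1],"delta_rot":[0,0,0],"claw":1},{"xyz":[-3,0,0],"delta_rot":[0,0,0],"claw":1},{"xyz":[0,0,0],"delta_rot":[0,0,0],"claw":1},{"xyz":[0,0,0],"delta_rot":[0,0,0],"claw":1}]'
python3 - <<'E'
from h import *
o,R=st()
for n in("wrist","top"):
    s,W=cloud(n); cv2.imwrite(f'pics/{n}9.png',s['frame'] if n=="wrist" else cv2.resize(s['frame'][130:300,280:520],None,fx=3.2,fy=3.2))
    Q=W.reshape(-1,3); L=(Q-[.6118,-.0716,0])@R
    m=(Q[:,2]>.125)&(Q[:,2]<.16)&(L[:,0]>.02)&(L[:,0]<.09)&(abs(L[:,1])<.012)
    l=L[m]; z=Q[m,2]; t=z>.13
    print(n,m.sum(),l[:,0].max().round(4),np.median(z).round(4),"slope",np.polyfit(l[t,0],z[t],1).round(4), "angle off level",np.arctan(np.polyfit(l[t,0],z[t],1)[0]).round(3), np.median(l[t,1]).round(4))
E
```

```text
time: 29.87
tcp_pos: [0.6358, -0.088, 0.2303]
tool_rot: [0.293, 0.956, -0.0, -0.002]
contact_force: [0.1, 0.5, 0.6]
grip_width: 0.0001
t 29.87 tcp [ 0.6358 -0.088   0.2303] yawY 55.98 z [-3.4e-03  5.0e-04 -1.0e+00] q [ 1.730e-01  1.550e-01  2.060e-01 -1.000e-03 -1.625e+00 -2.338e+00] F [0.11 0.47 0.56] M [ 0.036 -0.013  0.031] w 0.0001
wrist 919 0.077 0.139 slope [-0.0092  0.1392] angle off level -0.009 -0.0003
top 153 0.0783 0.1374 slope [-0.009   0.1379] angle off level -0.009 0.0001
```

View pics/wrist9.png

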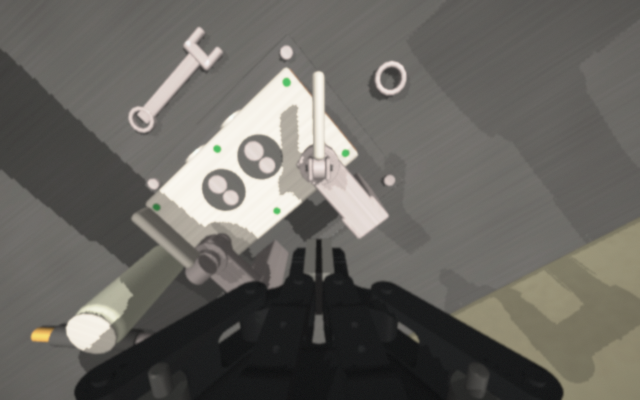

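View pics/top9.png

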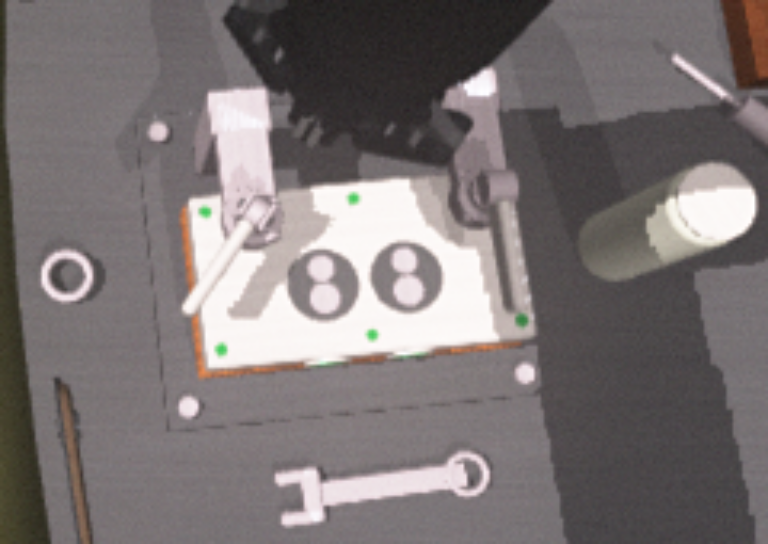

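The lever runs from (318,160) to (318,75) in the wrist view. It measures level to within 0.01 rad and stays shut with the tool clear of it. The wrench, can, ring and shut lever look unmoved. Handing in.

```bash
python3 -c "
from h import *
st(); print(env.sign_off())"
```

```text
t 29.97 tcp [ 0.6352 -0.0874  0.2319] yawY 56.06 z [-9.e-04  3.e-04 -1.e+00] q [ 0.175  0.151  0.204 -0.    -1.625 -2.338] F [-0.41 -0.24 -0.43] M [-0.008  0.035  0.004] w 0.0002
the job is handed in; nothing more can be done
None
```

I screwed the open bolt in about 4.5 rad clockwise over two grasps, folded its lever down onto its stop, and handed the job in at about 30 s of the 72 s allowed. No verdict was reported.

- **Touch and snugness:** I felt the foot touch the head at about 3.6 rad of turn, which fits the camera estimate of 3.4 ± 0.6 rad. The last comparable reading was 0.06–0.07 N m above free. I then added 0.17 rad, so the bolt ended about 0.9 rad past touch.
- **Clamping force:** It was never measured directly. I estimate about 50 N before folding and 100–110 N after.
- **Lever:** With the tool clear, both cameras show it level to within 0.01 rad and staying shut. The wrist force is about 0.
- **Bystanders:** In the last pictures the wrench, can, ring and the already shut lever look unmoved. I did not measure their positions again.
- **Readings that disagreed:** Two slower turning steps gave held torques that don't fit the rest: one at the end of the first grasp, and the final 0.17 rad step. I put this down to leftover friction from the slower turn. As a result, the snug torque after that last step was not confirmed by a like-for-like reading.

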